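# Clear the ledge: lean the pot stand away and nest the vessels

### The job

The wooden pot stand is drying in the big aluminium bowl: lean it on edge, tilted back, flat against the face of the low white upstand that looks away from the robot, and nest the graded vessels in size order in the big bowl: blue middle bowl in the big bowl, copper pot in the blue bowl, brass tumbler in the copper pot, each upright and sitting fully down on the floor of the next. Set things down rather than drop them, keep the big bowl level on the ledge, and leave the tiffin carrier, the jar, the bottle and the salt pot where they stand.

Things in the scene. Friction and masses are not known exactly. Their poses are not given: they have to be found in the camera images.
- big_bowl: Big shallow bowl, bare aluminium, about 450 g, 62 mm high; vertical rim band 9 mm thick, 18 mm tall, outer radius 98 mm; below it a 5 mm wall tapers to base radius 80 mm; flat inner floor 6 mm above its underside. Origin: centre of its underside, z up. At the start the pot stand leans in it, towards its -x side (roughly the robot's).
- mid_bowl: Middle bowl, blue enamel, about 220 g, 66 mm high; vertical rim band 9 mm thick, 18 mm tall, outer radius 68 mm; below it a 5 mm wall tapers to base radius 50 mm; flat inner floor 6 mm above its underside. Origin: centre of its underside, z up.
- small_pot: Small pot, copper, about 140 g, 70 mm high; vertical rim band 9 mm thick, 18 mm tall, outer radius 40 mm; below it a 5 mm wall tapers to base radius 32 mm; flat inner floor 6 mm above its underside. Origin: centre of its underside, z up.
- tumbler: Brass drinking tumbler, about 90 g, 90 mm high, outer radius 19 mm at the base and 22 mm at the top, wall 4 mm, inner floor 6 mm above its underside. Smallest of the set; stands 26 mm above the small pot's rim when nested in it. Origin: centre of its underside, z up.
- pot_stand: Wooden trivet: flat slab 12 mm thick (its x), 100 mm wide (its y), 110 mm long (its z), 120 g, dark grooves on both faces. Origin: centre of its lower 12 x 100 mm edge; z runs along the slab to the upper edge. It starts with its lower edge on the big bowl's floor, tilted back 27 degrees against the rim, upper edge about 40 mm higher than the rim.
- pot_stand_mid (a point): Centre of the wooden pot stand's slab.
- upstand: Low white-painted concrete upstand, a fixed block 50 mm deep (its x), 180 mm long (its y) and 70 mm high. Origin: centre of its underside. Its +x face, the long one that looks away from the robot, is the one to lean the pot stand against.
- tiffin: Closed green tiffin carrier with steel side clip and top handle, radius 56 mm (65 mm over the clip), 194 mm high, 1.1 kg. Bystander. Origin: centre of its underside.
- jar: Amber glass jar with orange cap, radius 32 mm, 85 mm high. Bystander. Origin: centre of its underside.
- bottle: Green glass bottle with black cap, radius 30 mm, 190 mm high. Bystander. Origin: centre of its underside.
- salt_pot: White ceramic salt pot, a closed cylinder, radius 24 mm, 60 mm high. Bystander. Origin: centre of its underside.

How it is judged (in metres and radians):
At the end, for the whole second after the job is handed in: Each vessel sits on the next one's floor (undersides 2-10 mm apart, tilt <0.06 rad), big bowl level on the ledge (tilt <0.05); pot stand on edge on the ledge, touching the upstand's +x face, leaning 7-37 deg, square to it within 0.25 rad, centre within 80 mm of its middle; all at rest (horizontal distance between mid_bowl and big_bowl below 0.032 m and z of mid_bowl in the frame of big_bowl between 0.002 and 0.01 m and angle between each of mid_bowl, small_pot, tumbler's own z axis and vertical below 0.06 rad and horizontal distance between small_pot and mid_bowl below 0.026 m and z of small_pot in the frame of mid_bowl between 0.002 and 0.01 m and horizontal distance between tumbler and small_pot below 0.016 m and z of tumbler in the frame of small_pot between 0.002 and 0.01 m and height (world z) of big_bowl below 0.006 m and angle between big_bowl's own z axis and vertical below 0.05 rad and (angle between pot_stand's own x axis and vertical between 0.92 and 1.45 rad or angle between pot_stand's own x axis and vertical between 1.69 and 2.22 rad) and (angle between the y axis of pot_stand and the y axis of upstand, either way round below 0.25 rad or angle between the z axis of pot_stand and the y axis of upstand, either way round below 0.25 rad) and contact force between pot_stand and upstand above 0.03 N and height (world z) of pot_stand_mid between 0.035 and 0.064 m and x of pot_stand_mid in the frame of upstand between 0.025 and 0.09 m and y of pot_stand_mid in the frame of upstand between -0.08 and 0.08 m and linear speed of each of big_bowl, mid_bowl, small_pot, tumbler, pot_stand below 0.02 m/s).
It fails at once if a vessel or the pot stand is dropped or thrown (faster than 0.7 m/s while touching nothing: a free fall of about 25 mm) ((linear speed of mid_bowl above 0.7 m/s and contact force between mid_bowl and anything else below 0.05 N) or (linear speed of small_pot above 0.7 m/s and contact force between small_pot and anything else below 0.05 N) or (linear speed of tumbler above 0.7 m/s and contact force between tumbler and anything else below 0.05 N) or (linear speed of pot_stand above 0.7 m/s and contact force between pot_stand and anything else below 0.05 N)).
It fails at once if the big bowl is tipped by more than 0.4 rad (angle between big_bowl's own z axis and vertical above 0.4 rad).
It fails at once if the tiffin carrier, the jar, the bottle or the salt pot is moved by more than 20 mm (distance of any of tiffin, jar, bottle, salt_pot from where it was at the start of the episode above 0.02 m).
It also fails if it takes over 67 s, if anything falls off the work surface, if the arm or the gripper's body presses on something with over 40 N, if the wrist force passes 120 N, or if a joint passes its speed limit or range.

### The arm

A 6-joint arm with a two-finger parallel gripper is mounted at the origin on the work surface. World frame = base frame: x ahead of the robot, y to its left, z up, the work surface at z = 0. Lengths are in mm, angles in degrees, forces in N, time in s.
With the tool pointing down it reaches from about 325 to 850 mm from the base axis. Payload 15.5 kg.
Tool frame: the origin (TCP) lies midway between the tips of the shut fingers; the grasp point (between the pads) lies hold_point_z behind it (hold_point_z is the distance from the TCP to the grasp point, in mm); z points along the fingers, y is the direction in which the jaws open and shut (so a half turn about z gives the same grasp; the last joint's range is limited). The gripper opens to 91 mm and grips with 3 to 60 N. Pads are 32 mm wide; open, the fingers measure 118 mm over their backs; the gripper's body (76 mm by 178 mm) begins 60 mm behind the grasp point.
Start: joints at [-74.055, 28.281, 77.091, -0, 74.628, -5.472], TCP at [228.223, -581.842, 183.515] pointing down, gripper open.
Joint ranges: [-166.48, 166.48], [-47.26, 123.95], [12.59, 153.08], [-70.14, 250.14], [6.76, 159.57], [-176.63, 176.63]. Speed limits (degrees/s): [108.29, 108.29, 147.25, 172.46, 172.46, 172.46].

### API

Orientations are given as a 3x3 rotation matrix whose columns are the frame's x, y, z axes.
In Python, from workcell import observe, camera, camera_model, hand_in, hold_point_z gives the robot as it stands.
- The arm moves only by the tool step_arm, never from a script. Its arguments are lists of equal length, an entry for each row: "linear": the shift along the tool's x, y, z in mm, a list of three; "roll": the turn about the tool's z in rad; "grip": the finger opening in mm, from 0 to 91.2. In form: {"linear": [[dx, dy, dz], ...], "roll": [roll, ...], "grip": [grip, ...]}. A call has 1 to 10 rows; each row shifts and turns the commanded pose from where the row before left it, along the tool's axes as they then stand; what a row does not reach is not made up. A row lasts 1/8 s, in which the tool goes at most 62.5 mm and 10.7 degrees, less where a joint would pass 70% of its speed; a pose out of reach is approached as far as the arm can. A call with a gripper value outside its range is refused whole. The fingers move at their own pace and stop on an object; "grip_force" is the grip in N (left out, the last holds). Time passes only in rows, so rows that do not move let the fingers close. It gives the time, the measured TCP pose, the force and the opening at its end, in the units of the state.
- observe(): the state, without advancing time (a new reading comes with each control period).
- camera(name): name is "scene" or "side" or "wrist"; returns the picture (384x512x3 uint8, blue, green, red); there is no depth.
- camera_model(name): a dict with "camera_matrix" (3x3 intrinsics, pixels), "world_from_camera" (4x4, takes a point from camera to world coordinates). Camera axes: x right, y down, z forward; pixel columns grow to the right and rows downward; lengths in mm; the calibration is good to about 2 mm. A picture is of the moment at which its call begins: read the wrist's pose just before it. camera_model takes no time and is no camera call; for the wrist camera it gives the pose at the moment of the call.
- hand_in(): hands the job in, once; it reports no verdict.
The state is a dict: "t": time; "q": joint angles; "joint_vel": joint speeds; "joint_efforts": joint torques, N m; "position": TCP position; "ee_rot": TCP orientation; "wrist_force": force on the tool from outside, world axes, zero at the start; "moment": the same for the moment, N m; "opening": finger opening in mm.
Only numpy, scipy, OpenCV 4.12 (cv2) and the standard library are available. Lean on these libraries where they do the work, as an engineer would, in place of code of your own. Each camera call takes 0.05 s, during which the arm holds its last target. There are 200 camera calls.

## Working session

There is one attempt and no reset: what is moved stays moved. The work goes in short steps, Python scripts to look and compute and a tool call to move; the robot and the scene stay as the last step left them, time stands still between calls to the robot, and variables do not carry over. Pictures are saved under pics/ and viewed, about 8 in all and at most 12, crops included, and the job is handed in when it is done.

Besides the shell and the picture viewer there is one more tool, called after "Request:" by a JSON object that holds its "method" and its "body". step_arm: Moves the arm, as the interface text tells. Its arguments: {"type":"object","properties":{"linear":{"type":"array"},"roll":{"type":"array"},"grip":{"type":"array"},"grip_force":{"type":"number"}},"required":["linear","roll","grip"]}

```bash
mkdir -p pics; ls
cat > h.py <<'E'
import numpy as np, cv2
from workcell import *
def ray(name,u,v,M=None):
    m=M or camera_model(name);K=np.array(m["camera_matrix"]);T=np.array(m["world_from_camera"])
    d=T[:3,:3]@np.linalg.inv(K)@np.array([u,v,1.]);return T[:3,3],d
def onz(name,u,v,z,M=None):
    o,d=ray(name,u,v,M);return (o+d*(z-o[2])/d[2]).round(1)
def proj(name,p,M=None):
    m=M or camera_model(name);K=np.array(m["camera_matrix"]);T=np.linalg.inv(np.array(m["world_from_camera"]))
    c=K@(T[:3,:3]@np.array(p,float)+T[:3,3]);return (c[:2]/c[2]).round(1)
E
python3 - <<'E'
from h import *
s=observe();print(s,hold_point_z() if callable(hold_point_z) else hold_point_z)
a=camera("scene");b=camera("side");cv2.imwrite("pics/scene.png",a);cv2.imwrite("pics/side.png",b)
for n in("scene","side"):print(camera_model(n))
E
```

```text
pics
{'t': 0.0, 'q': array([-7.40522649e+01,  2.83148611e+01,  7.71293117e+01, -2.70033711e-03,
        7.46297080e+01, -5.47215061e+00]), 'joint_vel': array([ 0.05803985,  0.07409096, -0.03408693, -0.00074513,  0.02263529,
        0.04044861]), 'joint_efforts': array([-1.21436358e-03, -8.78846383e+01, -3.81854939e+01,  7.05401273e-02,
        5.33432839e-02, -6.76759487e-05]), 'position': array([ 228.1082138 , -581.40244891,  182.92566504]), 'ee_rot': array([[ 9.30924564e-01,  3.65211305e-01, -3.97988497e-04],
       [ 3.65211513e-01, -9.30923759e-01,  1.22734916e-03],
       [ 7.77448406e-05, -1.28791947e-03, -9.99999168e-01]]), 'wrist_force': array([-0.66865727,  0.58574787,  0.40345504]), 'moment': array([ 0.00722412, -0.01191253,  0.0128839 ]), 'opening': 90.68024509022052} 18.8
{'camera_matrix': array([[464.34227128,   0.        , 262.37287963],
       [  0.        , 464.34227128, 188.99522533],
       [  0.        ,   0.        ,   1.        ]]), 'world_from_camera': array([[-3.03031287e-01,  8.16484942e-01, -4.91451298e-01,
         1.32224300e+03],
       [ 9.52980574e-01,  2.59765559e-01, -1.56044481e-01,
         2.56908135e+02],
       [ 2.54152312e-04, -5.15629900e-01, -8.56811381e-01,
         1.38039467e+03],
       [ 0.00000000e+00,  0.00000000e+00,  0.00000000e+00,
         1.00000000e+00]])}
{'camera_matrix': array([[390.76456711,   0.        , 253.63822049],
       [  0.        , 390.76456711, 188.60161865],
       [  0.        ,   0.        ,   1.        ]]), 'world_from_camera': array([[-7.76950942e-01, -3.30078677e-01,  5.36092623e-01,
        -7.48464381e+01],
       [-6.29232693e-01,  4.34645317e-01, -6.44321089e-01,
         7.85489788e+02],
       [-2.03334954e-02, -8.37932882e-01, -5.45394383e-01,
         7.32070448e+02],
       [ 0.00000000e+00,  0.00000000e+00,  0.00000000e+00,
         1.00000000e+00]])}
```

View pics/scene.png

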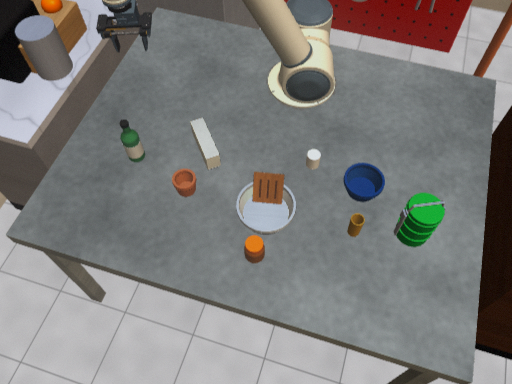

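View pics/side.png

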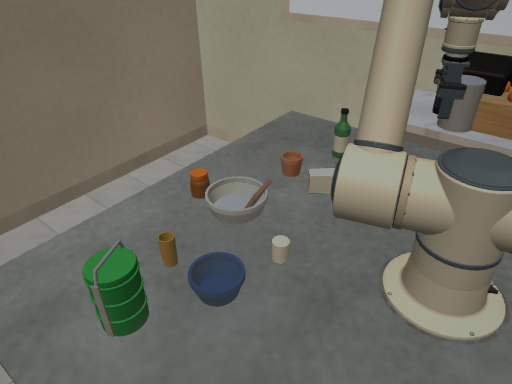

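```bash
cat > seg.py <<'E'
from h import *
def big(m,box=None):
    if box: 
        z=np.zeros_like(m);x0,y0,x1,y1=box;z[y0:y1,x0:x1]=m[y0:y1,x0:x1];m=z
    c,_=cv2.findContours(m,cv2.RETR_EXTERNAL,cv2.CHAIN_APPROX_NONE);return max(c,key=cv2.contourArea)[:,0,:]
E
python3 - <<'E'
from seg import *
a=cv2.imread("pics/scene.png");h=cv2.cvtColor(a,cv2.COLOR_BGR2HSV)
R=lambda lo,hi:cv2.inRange(h,np.array(lo),np.array(hi))
# rough centres: centroid ray at mid height
boxes=dict(mid=(335,155,395,210),pot=(165,160,205,205),tum=(340,205,372,245),tiffin=(390,185,450,250),jar=(240,230,272,270),bottle=(115,115,150,165),salt=(300,143,328,173),big=(230,165,305,240),up=(185,112,225,172))
H=dict(mid=(66,68),pot=(70,40),tum=(90,22),tiffin=(180,56),jar=(85,32),bottle=(160,30),salt=(60,24),big=(62,98),up=(70,0))
table=np.median(a[250:300,100:200].reshape(-1,3),0);print(table)
m=camera_model("scene")
import scipy.optimize as so
for k,b in boxes.items():
    d=np.abs(a.astype(int)-0)
    sat=h[...,1];mask=((sat>90)|(h[...,2]>150)).astype(np.uint8)*255
    c=big(mask,b);x,y,w,hh=cv2.boundingRect(c)
    # silhouette edge of top disc: hull points projected on plane z=H, far side (away from camera) lie on the rim circle
    hu=cv2.convexHull(c)[:,0,:] if False else c
    P=np.array([onz("scene",u,v,H[k][0],m)[:2] for u,v in hu+0.0])
    print(k,(x,y,w,hh),cv2.contourArea(c),end=' ')
    if H[k][1]:
        r=H[k][1];cam=np.array(m["world_from_camera"])[:2,3];cc=P.mean(0);away=(cc-cam)/np.linalg.norm(cc-cam)
        for _ in range(8):
            Q=P[(P-cc)@away>0.0*r]
            s=so.least_squares(lambda q:np.hypot(*(Q-q).T)-r,cc,loss='soft_l1',f_scale=2);cc=s.x
        print(cc.round(1),np.abs(s.fun).mean().round(1))
    else:
        bx=cv2.approxPolyDP(c,3,True)[:,0,:];print([(tuple(p),onz("scene",*p,70,m)[:2],onz("scene",*p,0,m)[:2]) for p in bx])
E
```

```text
[125. 125. 120.]
mid (344, 163, 41, 38) 1163.0 [431.1 330.1] 0.9
pot (172, 168, 24, 29) 497.0 [ 611.9 -244.9] 1.1
tum (348, 213, 17, 24) 251.0 [597.9 337.4] 0.8
tiffin (397, 192, 49, 55) 1673.5 [553.5 515.1] 2.7
jar (245, 235, 20, 28) 426.5 [775.3  56.4] 2.1
bottle (121, 127, 18, 20) 225.5 [ 561.7 -445.9] 4.5
salt (307, 148, 14, 21) 143.0 [377.1 142.8] 1.2
big (236, 172, 60, 60) 2609.0 [595.5  43.7] 9.3
up (190, 118, 30, 51) 623.5 [((np.int32(190), np.int32(122)), array([ 381. , -315.9]), array([ 330.7, -346.5])), ((np.int32(209), np.int32(168)), array([ 546.3, -179.1]), array([ 504.9, -202.4])), ((np.int32(218), np.int32(165)), array([ 525.6, -154.3]), array([ 483.1, -176.3])), ((np.int32(219), np.int32(157)), array([ 493.5, -162.6]), array([ 449.3, -185.1])), ((np.int32(203), np.int32(119)), array([ 353.8, -276.3]), array([ 302.1, -304.8]))]
```

Request:
{"method": "step_arm", "body": {"linear": [[43,-35,-24],[43,-35,-24],[43,-35,-24],[43,-35,-24],[43,-35,-24],[43,-35,-24],[43,-35,-24],[43,-35,-24],[43,-35,-24],[0,0,0]], "roll": [0,0,0,0,0,0,0,0,0,0], "grip": [91,91,91,91,91,91,91,91,91,91]}}

```text
t: 1.35
position: [475.2, -144.5, 400.9]
ee_rot: [[0.929, 0.369, 0.003], [0.369, -0.929, -0.0], [0.002, 0.001, -1.0]]
wrist_force: [-0.2, 0.2, -0.0]
opening: 91.1
```

Run:
```python
from h import *
s=observe();print(s["position"],s["ee_rot"].round(3));m=camera_model("wrist");a=camera("wrist");cv2.imwrite("pics/w1.png",a);np.save("pics/w1.npy",m)
print(m)
for n,p in dict(big=(595,44,62),up=(437,-240,70),pot=(612,-245,70),mid=(431,330,66)).items():print(n,proj("wrist",p,m))
```

```text
[ 475.2326981  -144.49967871  400.92988274] [[ 0.929  0.369  0.003]
 [ 0.369 -0.929 -0.   ]
 [ 0.002  0.001 -1.   ]]
{'camera_matrix': array([[344.04186414,   0.        , 261.0957417 ],
       [  0.        , 344.04186414, 184.51785394],
       [  0.        ,   0.        ,   1.        ]]), 'world_from_camera': array([[ 3.70617653e-01, -9.01047552e-01, -2.25290623e-01,
         5.37892699e+02],
       [-9.28784981e-01, -3.59285974e-01, -9.09508031e-02,
        -1.19255937e+02],
       [ 1.00723746e-03,  2.42954520e-01, -9.70037157e-01,
         6.01848610e+02],
       [ 0.00000000e+00,  0.00000000e+00,  0.00000000e+00,
         1.00000000e+00]])}
big [170.2  17.2]
up [307.6 187.7]
pot [357.9  82.9]
mid [-51.8  51. ]
```

View pics/w1.png

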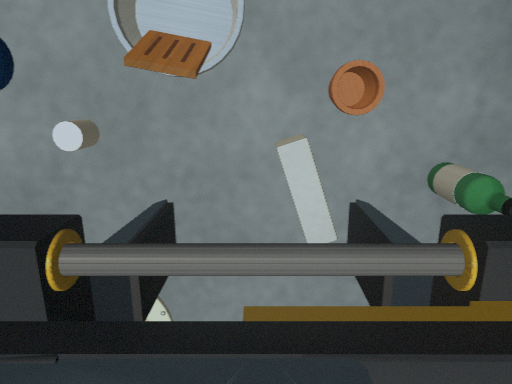

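Run:
```python
from seg import *
import scipy.optimize as so
a=cv2.imread("pics/w1.png");m=np.load("pics/w1.npy",allow_pickle=True).item();h=cv2.cvtColor(a,cv2.COLOR_BGR2HSV)
sat=((h[...,1]>110)&(h[...,0]<20)).astype(np.uint8)*255
def fit(P,r,c):
    s=so.least_squares(lambda q:np.hypot(*(P-q).T)-r,c,loss='soft_l1',f_scale=2);return s.x.round(1),np.abs(s.fun).mean().round(2)
c=big(sat,(320,50,400,125));P=np.array([onz("wrist",u,v,70,m)[:2] for u,v in c])
print("pot",fit(P,40,P.mean(0)),cv2.boundingRect(c))
c=big(sat,(115,20,220,85));print("stand",cv2.approxPolyDP(c,3,True)[:,0].tolist())
for p in cv2.approxPolyDP(c,3,True)[:,0]:print(p,onz("wrist",*p,103,m),onz("wrist",*p,98,m),onz("wrist",*p,62,m))
w=(h[...,2]>150).astype(np.uint8)*255
c=big(w,(265,125,345,242));q=cv2.approxPolyDP(c,4,True)[:,0]
for p in q:print("up",p,onz("wrist",*p,70,m))
# bowl outer rim
w=((h[...,2]>140)|(sat>0)).astype(np.uint8)*255
c=big(w,(95,0,255,90));c=c[c[:,1]>1];P=np.array([onz("wrist",u,v,62,m)[:2] for u,v in c])
for _ in range(2):
    ctr,e=fit(P,98,np.array([595,44.]));d=np.hypot(*(P-ctr).T);P=P[abs(d-98)<6]
print("bowl",ctr,e,len(P))
```

```text
pot (array([ 605. , -245.9]), np.float64(1.0)) (329, 60, 55, 55)
stand [[124, 57], [126, 65], [194, 78], [210, 42], [150, 30]]
[124  57] [519.5  74.7 103. ] [519.4  76.6  98. ] [518.   90.6  62. ]
[126  65] [510.6  69.2 103. ] [510.3  71.1  98. ] [508.3  84.7  62. ]
[194  78] [529.  -23.1 103. ] [528.9 -22.2  98. ] [528.3 -15.2  62. ]
[210  42] [581.2 -28.  103. ] [581.6 -27.1  98. ] [584.7 -20.5  62. ]
[150  30] [565.5  51.9 103. ] [565.8  53.6  98. ] [567.8  65.9  62. ]
up [277 147] [ 479.2 -169.8   70. ]
up [306 241] [ 352.1 -274.3   70. ]
up [336 239] [ 373.8 -319.2   70. ]
up [307 139] [ 507.8 -208.1   70. ]
bowl [615.2  43.3] 1.35 202
```

```bash
cat >> h.py <<'E'
def plan(x,y,z,yaw):  # yaw = wanted world angle (deg) of tool y; prints roll first, then shift in the turned tool's axes
    s=observe();R=s["ee_rot"];cur=np.degrees(np.arctan2(R[1,1],R[0,1]))
    r=-((yaw-cur+90)%180-90);t=np.radians(yaw if abs(((yaw-cur+180)%360)-180)<=90 else yaw+180)
    Y=np.array([np.cos(t),np.sin(t)]);X=np.array([-Y[1],Y[0]]);d=np.array([x,y,z])-s["position"]
    print("t",s["t"],"q6",s["q"][5].round(0),"roll",np.radians(r).round(3),"rows",int(np.ceil(abs(r)/10.6)),"shift",(X@d[:2]).round(1),(Y@d[:2]).round(1),(-d[2]).round(1))
E
python3 -c "
from h import *
plan(535,26,240,11.3)"
```

```text
t 1.4 q6 44.0 roll -1.391 rows 8 shift 156.7 93.4 159.8
```

Request:
{"method": "step_arm", "body": {"linear": [[0,0,5],[0,0,5],[0,0,5],[0,0,5],[0,0,5],[0,0,5],[0,0,5],[0,0,5]], "roll": [-0.174,-0.174,-0.174,-0.174,-0.174,-0.174,-0.174,-0.174], "grip": [91,91,91,91,91,91,91,91]}}

```text
t: 2.4
position: [472.6, -148.3, 358.5]
ee_rot: [[-0.198, 0.98, -0.002], [0.98, 0.198, 0.0], [0.001, -0.001, -1.0]]
wrist_force: [-0.3, -0.2, 0.7]
opening: 91.0
```

Request:
{"method": "step_arm", "body": {"linear": [[31,19,24],[31,19,24],[31,19,24],[31,19,24],[31,17,24],[0,0,0]], "roll": [0,0,0,0,0,0], "grip": [91,91,91,91,91,91]}}

```text
t: 3.15
position: [533.4, 23.5, 237.0]
ee_rot: [[-0.195, 0.981, -0.005], [0.981, 0.195, 0.0], [0.001, -0.004, -1.0]]
wrist_force: [0.3, -1.0, -0.4]
opening: 90.9
```

Run:
```python
from h import *
m=camera_model("wrist");a=camera("wrist");cv2.imwrite("pics/w2.png",a);np.save("pics/w2.npy",m)
plan(535,26,82,11.3)
print(np.array(m["world_from_camera"])[:3,3],proj("wrist",(520,23,104),m),proj("wrist",(615,43,62),m))
```

```text
t 3.2 q6 -15.0 roll -0.002 rows 1 shift 3.3 1.9 156.2
[520.67832644  90.35004722 437.88275488] [249.  167.3] [338.4 159.2]
```

View pics/w2.png

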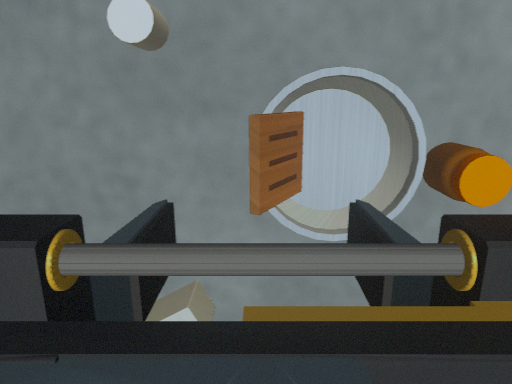

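Run:
```python
from seg import *
import scipy.optimize as so
a=cv2.imread("pics/w2.png");m=np.load("pics/w2.npy",allow_pickle=True).item()
for p in [(249,116),(258,213)]:print(onz("wrist",*p,109,m),onz("wrist",*p,104,m))
print([onz("wrist",u,v,109,m) for u,v in((250,212),(303,112),(302,186))])
# bowl rim outer points read in the picture
g=cv2.cvtColor(a,cv2.COLOR_BGR2GRAY);h=cv2.cvtColor(a,cv2.COLOR_BGR2HSV)
w=((g>135)).astype(np.uint8)*255
c=big(w,(255,55,432,245));P=np.array([onz("wrist",u,v,62,m)[:2] for u,v in c]);x=np.array([615,43.])
for _ in range(4):
    d=np.hypot(*(P-x).T);Q=P[abs(d-98)<8];s=so.least_squares(lambda q:np.hypot(*(Q-q).T)-98,x,loss='soft_l1');x=s.x
print("bowl",x,np.abs(s.fun).mean(),len(Q))
c=cv2.convexHull(c)[:,0];print(cv2.boundingRect(c))
```

```text
[510.8  72.2 109. ] [510.6  71.9 104. ]
[537.6 -20.2 109. ] [537.9 -21.9 104. ]
[array([529.5, -20.7, 109. ]), array([559.6,  85.7, 109. ]), array([574.7,  15.9, 109. ])]
bowl [615.  43.] nan 0
(277, 89, 120, 141)<stdin>:12: RuntimeWarning: Mean of empty slice.
  ret = ret.dtype.type(ret / rcount)
```

Request:
{"method": "step_arm", "body": {"linear": [[5,2,40],[0,0,50],[0,0,40],[0,0,26],[0,0,0],[0,0,0],[0,0,0],[0,0,0],[0,0,0],[0,0,0]], "roll": [0,0,0,0,0,0,0,0,0,0], "grip": [91,91,91,91,91,60,45,30,20,12], "grip_force": 20}}

```text
t: 4.45
position: [535.7, 28.2, 83.7]
ee_rot: [[-0.194, 0.981, 0.0], [0.981, 0.194, -0.0], [-0.0, 0.0, -1.0]]
wrist_force: [-0.4, -1.0, 0.0]
opening: 44.0
```

Request:
{"method": "step_arm", "body": {"linear": [[0,0,0],[0,0,0],[0,0,0]], "roll": [0,0,0], "grip": [5,3,3]}}

```text
t: 4.82
position: [535.7, 28.1, 83.5]
ee_rot: [[-0.194, 0.981, -0.0], [0.981, 0.194, 0.0], [0.0, -0.0, -1.0]]
wrist_force: [-0.0, -0.9, 0.7]
opening: 14.1
```

Run:
```python
from h import *
a=camera("wrist");b=camera("side");s=camera("scene")
cv2.imwrite("pics/v4.png",np.hstack([cv2.resize(b[150:260,180:330],(450,330)),cv2.resize(s[150:250,220:320],(330,330))]))
print(observe()["opening"],observe()["position"])
```

```text
3.872771981406891 [535.66486768  28.10673648  83.49953081]
```

View pics/v4.png

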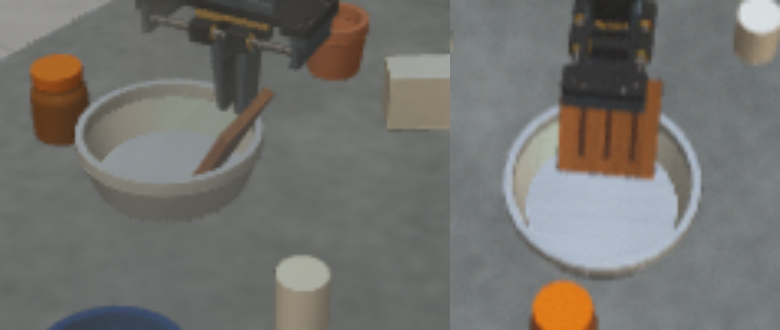

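Request:
{"method": "step_arm", "body": {"linear": [[0,0,-50],[0,0,-60],[0,0,-43],[0,0,0]], "roll": [0,0,0,0], "grip": [91,91,91,91]}}

```text
t: 5.48
position: [537.5, 28.0, 239.7]
ee_rot: [[-0.194, 0.981, 0.006], [0.981, 0.194, -0.0], [-0.001, 0.006, -1.0]]
wrist_force: [0.2, 0.2, -0.5]
opening: 41.1
```

Run:
```python
from seg import *
print(observe()["position"])
for n in("w2","w3"):
    if n=="w3":
        m=camera_model("wrist");a=camera("wrist");cv2.imwrite("pics/w3.png",a);np.save("pics/w3.npy",m)
    a=cv2.imread(f"pics/{n}.png");m=np.load(f"pics/{n}.npy",allow_pickle=True).item()
    h=cv2.cvtColor(a,cv2.COLOR_BGR2HSV)
    c=big(((h[...,1]>110)&(h[...,0]<20)).astype(np.uint8)*255,(225,90,325,235))
    q=cv2.approxPolyDP(c,3,True)[:,0];print(n,q.tolist(),[onz("wrist",*p,104,m)[:2] for p in q])
for n in("scene","side"):
    if n=="scene":a0=cv2.imread("pics/scene.png")
    else:a0=cv2.imread("pics/side.png")
    a1=camera(n)
    for a in(a0,a1):
        h=cv2.cvtColor(a,cv2.COLOR_BGR2HSV);b=(240,165,300,215) if n=="scene" else (240,175,275,212)
        c=big(((h[...,1]>90)&(h[...,0]<20)).astype(np.uint8)*255,b);print(n,cv2.approxPolyDP(c,2,True)[:,0].tolist())
    if n=="side":cv2.imwrite("pics/side2.png",np.hstack([cv2.resize(x[160:235,190:290],(400,300)) for x in(a0,a1)]))
```

```text
[537.4573913   28.02221656 239.73813359]
w2 [[302, 112], [250, 115], [251, 213], [259, 214], [300, 190]] [array([559.3,  85.4]), array([511.4,  73. ]), array([530.9, -23.3]), array([539.1, -22.7]), array([574.5,  10.3])]
w3 [[295, 114], [243, 119], [245, 215], [254, 216], [294, 192]] [array([559. ,  86.7]), array([510.9,  72.3]), array([530.8, -23.1]), array([540.1, -22.4]), array([575. ,  10.7])]
scene [[254, 172], [253, 200], [281, 203], [283, 175]]
scene [[254, 172], [253, 200], [281, 203], [283, 175]]
side [[268, 179], [253, 198], [270, 181]]
side [[269, 180], [255, 196]]
```

View pics/side2.png

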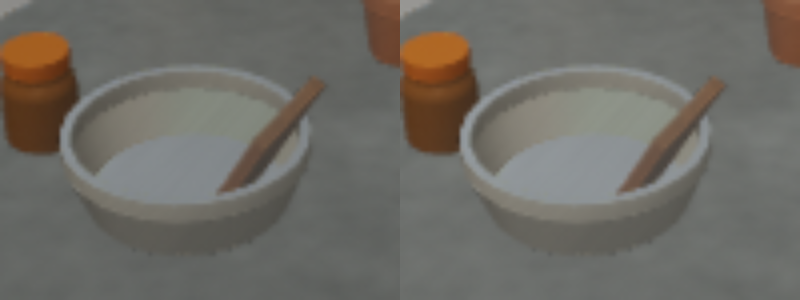

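Run:
```python
from h import *
print("tcp in side/scene",proj("side",(535.7,28.2,83.5)),proj("scene",(535.7,28.2,83.5)))
def tri(obs):
    A=[];b=[]
    for n,u,v,m in obs:
        o,d=ray(n,u,v,m);d=d/np.linalg.norm(d);P=np.eye(3)-np.outer(d,d);A.append(P);b.append(P@o)
    x=np.linalg.lstsq(np.vstack(A),np.hstack(b),rcond=None)[0];print(x.round(1),[proj(n,x,m)-np.array([u,v]) for n,u,v,m in obs])
L=lambda n:np.load(f"pics/{n}.npy",allow_pickle=True).item()
tri([("wrist",126,65,L("w1")),("wrist",250,115,L("w2"))])
tri([("wrist",194,78,L("w1")),("wrist",251,213,L("w2"))])
tri([("wrist",250,115,L("w2")),("scene",284,173,None)])
tri([("wrist",250,115,L("w2")),("side",270,179.5,None)])
tri([("wrist",251,213,L("w2")),("scene",254,172,None)])
print(onz("wrist",344,153.5,62,L("w2")))
for p in((511,72,104),(530,-22,104),(560,86,104)):print(proj("side",p),proj("scene",p))
```

```text
tcp in side/scene [258.8 192.9] [268.4 179. ]
[510.6  72.5  94.5] [array([ 0.1, -0.4]), array([-0.5, -0.1])]
[530.  -23.3 104.2] [array([ 0.2, -0.7]), array([-0.9, -0.1])]
[511.4  73.4 105.5] [array([ 0. , -0.3]), array([-0.1,  0. ])]
[495.8  62.1 160.6] [array([-24.3,  13. ]), array([-7.9,  0.5])]
[531.3 -24.4  96.5] [array([ 0.5, -1.2]), array([-0.3, -0.2])]
[619.4  50.3  62. ]
[255.9 196.6] [283.5 173. ]
[270.4 180.6] [254.5 170.4]
[239.7 193. ] [283.4 186.3]
```

Request:
{"method": "step_arm", "body": {"linear": [[0,-2,50],[0,0,60],[0,0,40],[0,0,20],[0,0,0],[0,0,0],[0,0,0]], "roll": [0,0,0,0,0,0,0], "grip": [91,91,91,91,70,40,34]}}

```text
t: 6.5
position: [534.2, 27.7, 67.3]
ee_rot: [[-0.194, 0.981, 0.001], [0.981, 0.194, -0.0], [-0.0, 0.001, -1.0]]
wrist_force: [-0.2, 0.2, -0.5]
opening: 64.0
```

Run:
```python
from h import *
o=observe();print(o["opening"],o["position"],o["wrist_force"])
b=camera("side");s=camera("scene")
cv2.imwrite("pics/v7.png",np.hstack([cv2.resize(b[130:230,200:300],(400,400),interpolation=2),cv2.resize(s[130:230,220:320],(400,400),interpolation=2)]))
for p in(o["position"],o["position"]+[0,0,18.8]):
  x=proj("side",p);y=proj("scene",p);print((x-[200,130])*4,(y-[220,130])*4+[400,0])
```

```text
63.988118490278424 [534.19831935  27.70151399  67.32595952] [-0.23489485  0.18380054 -0.50504889]
[237.2 269.6] [593.6 204.8]
[237.2 248.8] [593.6 192.8]
```

View pics/v7.png

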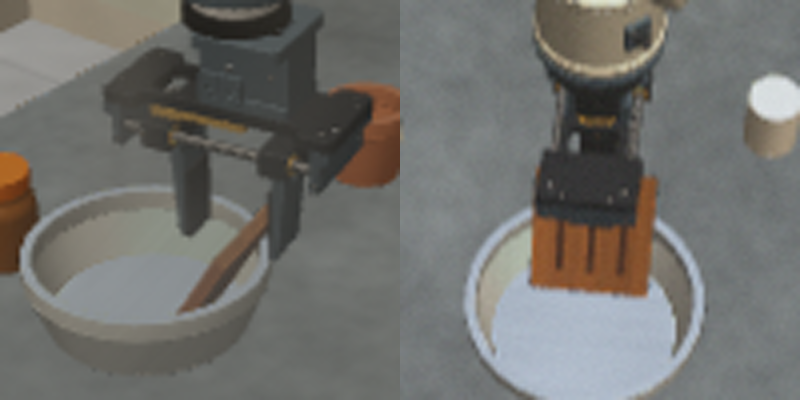

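Request:
{"method": "step_arm", "body": {"linear": [[0,0,3],[0,0,0],[0,0,0],[0,0,0],[0,0,0],[0,0,0],[0,0,0],[0,0,0]], "roll": [0,0,0,0,0,0,0,0], "grip": [50,40,30,20,10,5,5,5]}}

```text
t: 7.6
position: [533.9, 27.7, 63.6]
ee_rot: [[-0.194, 0.981, 0.0], [0.981, 0.194, 0.0], [-0.0, 0.0, -1.0]]
wrist_force: [0.9, -0.4, 2.0]
opening: 17.1
```

Run:
```python
from h import *
o=observe();print(o["opening"],o["position"],o["wrist_force"],o["moment"])
b=camera("side");s=camera("scene")
cv2.imwrite("pics/v8.png",np.hstack([cv2.resize(b[130:230,200:300],(400,400),interpolation=2),cv2.resize(s[130:230,220:320],(400,400),interpolation=2)]))
```

```text
17.11517418745057 [533.85003833  27.70744365  63.59855965] [ 0.87433354 -0.3702964   1.98233416] [ 0.08997305 -0.32799441 -0.00258954]
```

Request:
{"method": "step_arm", "body": {"linear": [[0,0,-4],[0,0,-6],[0,0,-10],[0,0,-10],[0,0,0],[0,0,0]], "roll": [0,0,0,0,0,0], "grip": [5,5,5,5,5,5], "grip_force": 25}}

```text
t: 8.45
position: [533.8, 27.7, 93.6]
ee_rot: [[-0.194, 0.981, 0.0], [0.981, 0.194, -0.0], [-0.0, 0.0, -1.0]]
wrist_force: [1.2, 0.3, 0.2]
opening: 13.2
```

Run:
```python
from h import *
o=observe();print(o["opening"],o["position"],o["wrist_force"],o["moment"])
b=camera("side");s=camera("scene")
cv2.imwrite("pics/v8.png",np.hstack([cv2.resize(b[130:230,200:300],(400,400),interpolation=2),cv2.resize(s[130:230,220:320],(400,400),interpolation=2)]))
```

```text
13.174918369689186 [533.77522109  27.70083866  93.5797218 ] [1.17912034 0.25613749 0.18855795] [ 2.18831559e-04 -5.33481217e-01 -6.44741660e-03]
```

View pics/v8.png

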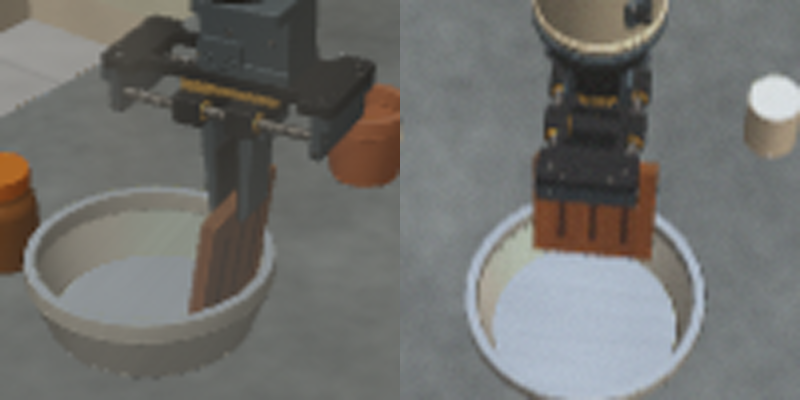

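Request:
{"method": "step_arm", "body": {"linear": [[0,0,-10],[0,0,-20],[0,0,-30],[0,0,-30],[0,0,0],[0,0,0]], "roll": [0,0,0,0,0,0], "grip": [5,5,5,5,5,5]}}

```text
t: 9.3
position: [533.1, 27.7, 183.1]
ee_rot: [[-0.194, 0.981, -0.001], [0.981, 0.194, 0.0], [0.0, -0.001, -1.0]]
wrist_force: [0.4, 0.1, -0.3]
opening: 12.1
```

Run:
```python
from seg import *
o=observe();print(o["opening"],o["position"],o["wrist_force"],o["moment"])
b=camera("side");s=camera("scene")
cv2.imwrite("pics/v9.png",np.hstack([cv2.resize(b[100:220,190:310],(400,400),interpolation=2),cv2.resize(s[130:230,220:320],(400,400),interpolation=2)]))
plan(472,-282,200,-51)
```

```text
12.063685492831219 [533.14336906  27.73311187 183.09725975] [ 0.44793759  0.05901984 -0.33312044] [ 0.06422116 -0.13574632 -0.03592498]
t 9.4 q6 -15.0 roll 1.085 rows 6 shift -242.3 202.3 -17.4
```

View pics/v9.png

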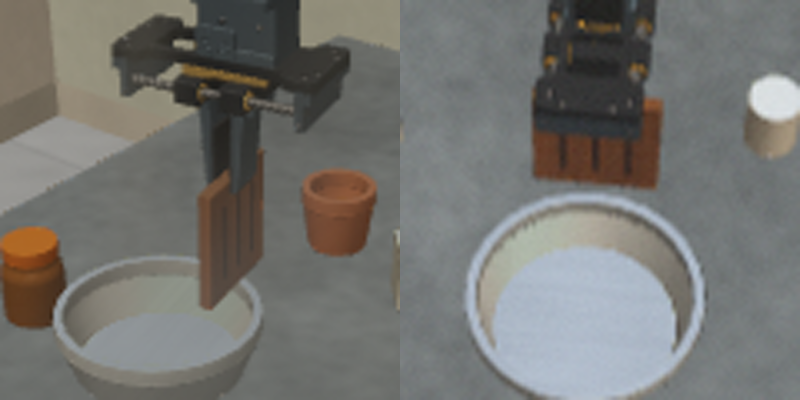

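```bash
cat >> h.py <<'E'
def tri(obs):
    A=[];b=[]
    for n,u,v,m in obs:
        o,d=ray(n,u,v,m);d=d/np.linalg.norm(d);P=np.eye(3)-np.outer(d,d);A.append(P);b.append(P@o)
    x=np.linalg.lstsq(np.vstack(A),np.hstack(b),rcond=None)[0];print(x.round(1),[(proj(n,x,m)-np.array([u,v])).tolist() for n,u,v,m in obs]);return x
E
python3 - <<'E'
from seg import *
C={}
for n,b in(("side",(240,135,275,200)),("scene",(245,145,295,182))):
    a=camera(n);h=cv2.cvtColor(a,cv2.COLOR_BGR2HSV)
    c=big(((h[...,1]>90)&(h[...,0]<20)).astype(np.uint8)*255,b);print(n,cv2.approxPolyDP(c,1.5,True)[:,0].tolist())
tri([("side",251.5,192,None),("scene",284.5,176.5,None)])
tri([("side",269,174,None),("scene",253.5,174.5,None)])
plan(466,-285,190,-51)
E
```

```text
side [[258, 151], [250, 158], [252, 192], [253, 167], [257, 161], [260, 166], [260, 159], [257, 157]]
scene [[285, 156], [281, 155], [281, 162], [278, 166], [270, 164], [268, 172], [267, 164], [261, 164], [260, 166], [258, 163], [253, 162], [254, 173], [283, 176]]
[526.6  77.3 114. ] [[-1.0999999999999943, 0.5999999999999943], [-0.6000000000000227, -0.9000000000000057]]
[546.2 -24.6 114.9] [[-2.3000000000000114, 1.5], [-1.4000000000000057, -2.1999999999999886]]
t 9.5 q6 -15.0 roll 1.085 rows 6 shift -249.0 200.7 -7.3
```

Request:
{"method": "step_arm", "body": {"linear": [[0,0,0],[0,0,0],[0,0,0],[0,0,0],[0,0,0],[0,0,0],[0,0,0]], "roll": [0.155,0.155,0.155,0.155,0.155,0.155,0.155], "grip": [5,5,5,5,5,5,5]}}

```text
t: 10.38
position: [533.4, 27.7, 183.0]
ee_rot: [[0.78, 0.625, -0.001], [0.625, -0.78, 0.0], [-0.001, -0.001, -1.0]]
wrist_force: [0.2, -0.7, -1.0]
opening: 11.8
```

Request:
{"method": "step_arm", "body": {"linear": [[-41,33,-1],[-41,33,-1],[-41,33,-1],[-41,33,-1],[-41,33,-1],[-44,36,-2],[0,0,0]], "roll": [0,0,0,0,0,0,0], "grip": [5,5,5,5,5,5,5]}}

```text
t: 11.25
position: [465.8, -288.6, 190.0]
ee_rot: [[0.78, 0.626, -0.0], [0.626, -0.78, -0.0], [-0.001, 0.0, -1.0]]
wrist_force: [-0.5, 0.3, -2.3]
opening: 11.4
```

Run:
```python
from h import *
o=observe();print(o["opening"],o["position"],o["wrist_force"])
plan(466,-285,72,-51)
b=camera("side");s=camera("scene")
cv2.imwrite("pics/v10.png",np.hstack([cv2.resize(b[90:210,270:390],(400,400),interpolation=2),cv2.resize(s[95:195,155:255],(400,400),interpolation=2)]))
```

```text
11.431681330602023 [ 465.84011842 -288.61283902  190.02860352] [-0.48396515  0.27058802 -2.34790303]
t 11.25 q6 13.0 roll -0.004 rows 1 shift 2.4 -2.7 118.0
```

View pics/v10.png

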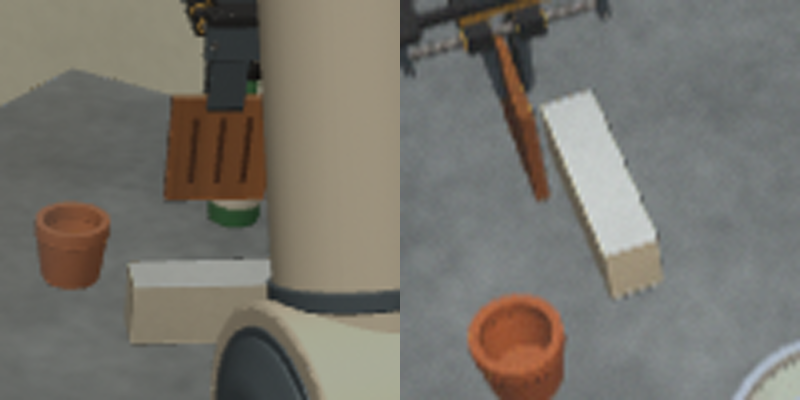

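Run:
```python
from h import *
n=np.array([.631,-.776]);s=np.array([.776,.631])
for p in[(190.25,121.25),(202.5,117.75),(219.25,154.5),(207,158.5)]:
    x=onz("scene",*p,70)[:2];print(x,n@x,s@x)
for p in[(208.5,169),(219.7,165.5)]:
    x=onz("scene",*p,0)[:2];print("z0",x,n@x,s@x)
x=observe()["position"][:2];print(n@x,s@x)
x=onz("scene",191.25,144.5,121)[:2];print("slab end",x,n@x,s@x)
```

```text
[ 377.5 -316.4] 483.7289 93.29160000000002
[ 349.  -280.2] 437.6542 94.01780000000002
[ 483.4 -165.5] 433.4534 270.6879
[ 511.9 -199.7] 477.9761 271.2237
z0 [ 509.4 -202.5] 478.57140000000004 267.51689999999996
z0 [ 483.3 -169.7] 436.6495 267.96010000000007
515.5255737907324 181.8705239812512
slab end [ 506.1 -253. ] 515.6771 233.09060000000002
```

Request:
{"method": "step_arm", "body": {"linear": [[0,-1,30],[0,-1,40],[0,0,28],[0,0,12],[0,0,4],[0,0,0],[0,0,0]], "roll": [0,0,0,0,0,0,0], "grip": [5,5,5,5,5,5,5]}}

```text
t: 12.22
position: [466.0, -283.9, 77.4]
ee_rot: [[0.777, 0.629, 0.001], [0.629, -0.777, -0.001], [0.0, 0.001, -1.0]]
wrist_force: [0.5, -1.1, -1.1]
opening: 11.9
```

Request:
{"method": "step_arm", "body": {"linear": [[0,0,3],[0,0,0]], "roll": [0,0], "grip": [5,5]}}

```text
t: 12.48
position: [465.4, -283.7, 73.5]
ee_rot: [[0.777, 0.629, 0.0], [0.629, -0.777, 0.0], [0.0, 0.0, -1.0]]
wrist_force: [-0.4, 0.2, -1.4]
opening: 11.6
```

Request:
{"method": "step_arm", "body": {"linear": [[0,0,3],[0,0,0]], "roll": [0,0], "grip": [5,5]}}

```text
t: 12.72
position: [465.3, -283.6, 70.3]
ee_rot: [[0.777, 0.629, -0.0], [0.629, -0.777, 0.0], [-0.0, -0.0, -1.0]]
wrist_force: [0.0, -0.5, -0.5]
opening: 11.6
```

Request:
{"method": "step_arm", "body": {"linear": [[0,0,2],[0,0,0]], "roll": [0,0], "grip": [5,5]}}

```text
t: 12.98
position: [466.1, -284.1, 68.9]
ee_rot: [[0.777, 0.629, 0.001], [0.629, -0.777, -0.001], [0.0, 0.001, -1.0]]
wrist_force: [1.0, -0.8, 5.3]
opening: 11.5
```

Request:
{"method": "step_arm", "body": {"linear": [[0,0,-1],[0,0,0],[0,0,0],[0,0,0]], "roll": [0,0,0,0], "grip": [16,22,28,30]}}

```text
t: 13.48
position: [465.4, -283.6, 69.4]
ee_rot: [[0.777, 0.629, -0.0], [0.629, -0.777, 0.0], [-0.0, -0.0, -1.0]]
wrist_force: [-1.1, -0.6, -0.1]
opening: 29.9
```

Request:
{"method": "step_arm", "body": {"linear": [[0,-4,0],[0,-4,0],[0,-4,0],[0,-4,0],[0,-4,0],[0,-4,0],[0,-4,0],[0,-4,0],[0,-4,0],[0,-2,0]], "roll": [0,0,0,0,0,0,0,0,0,0], "grip": [30,30,30,30,30,30,30,30,30,30]}}

```text
t: 14.72
position: [441.4, -253.9, 69.5]
ee_rot: [[0.777, 0.629, -0.0], [0.629, -0.777, 0.0], [-0.0, -0.0, -1.0]]
wrist_force: [-0.0, 0.1, 0.7]
opening: 29.7
```

Run:
```python
from h import *
o=observe();print(o["opening"],o["position"],o["wrist_force"]);x=o["position"][:2];print(np.array([.631,-.776])@x)
b=camera("side");s=camera("scene")
cv2.imwrite("pics/v11.png",np.hstack([cv2.resize(b[90:210,270:390],(400,400),interpolation=2),cv2.resize(s[95:195,155:255],(400,400),interpolation=2)]))
```

```text
29.684826858081973 [ 441.36320029 -253.89089472   69.51225833] [-0.03480307  0.10368622  0.65621097]
475.5195136829736
```

Request:
{"method": "step_arm", "body": {"linear": [[0,0,-20],[0,0,-50],[0,0,-55],[0,0,-55]], "roll": [0,0,0,0], "grip": [30,30,30,30]}}

```text
t: 15.32
position: [441.4, -254.0, 251.4]
ee_rot: [[0.777, 0.629, 0.0], [0.629, -0.777, -0.0], [0.0, 0.0, -1.0]]
wrist_force: [1.0, -0.3, -0.3]
opening: 29.7
```

Request:
{"method": "step_arm", "body": {"linear": [[32,-46,0],[32,-46,0],[32,-46,0],[32,-46,0],[32,-46,0],[32,-46,0],[32,-46,0],[32,-46,0],[32,-46,0],[32,-46,0]], "roll": [0,0,0,0,0,0,0,0,0,0], "grip": [30,30,30,30,30,30,30,30,30,30]}}

```text
t: 16.58
position: [400.4, 306.7, 249.6]
ee_rot: [[0.777, 0.63, 0.0], [0.63, -0.777, 0.0], [0.0, 0.0, -1.0]]
wrist_force: [1.6, -0.4, 0.1]
opening: 30.1
```

```bash
cat >> seg.py <<'E'
import scipy.optimize as so
def circ(name,a,m,mask,box,z,r,c0,tol=8):
    c=big(mask,box);P=np.array([onz(name,u+.0,v+.0,z,m)[:2] for u,v in c]);x=np.array(c0,float)
    for t in(20,12,tol,tol/2,tol/2):
        Q=P[abs(np.hypot(*(P-x).T)-r)<t];s=so.least_squares(lambda q:np.hypot(*(Q-q).T)-r,x,loss='soft_l1');x=s.x
    print("circle",x.round(1),"res",np.abs(s.fun).mean().round(2),len(Q),len(P),cv2.boundingRect(c));return x
E
python3 - <<'E'
from seg import *
o=observe();print(o["opening"],o["position"],o["wrist_force"])
m=camera_model("wrist");a=camera("wrist");cv2.imwrite("pics/w12.png",a);np.save("pics/w12.npy",m)
s=camera("scene");h=cv2.cvtColor(a,cv2.COLOR_BGR2HSV)
blue=((h[...,0]>100)&(h[...,0]<130)&(h[...,1]>110)).astype(np.uint8)*255
print(proj("wrist",(431,330,66),m))
circ("wrist",a,m,blue,(0,0,512,235),66,68,(431,330))
tum=((h[...,1]>110)&(h[...,0]<30)).astype(np.uint8)*255
print("tumbler px",proj("wrist",(598,337,90),m))
hs=cv2.cvtColor(s,cv2.COLOR_BGR2HSV);c=big(((hs[...,1]>90)&(hs[...,0]<20)).astype(np.uint8)*255,(180,95,225,167));print("stand",cv2.approxPolyDP(c,1.5,True)[:,0].tolist())
cv2.imwrite("pics/v12.png",np.hstack([cv2.resize(s[95:195,155:255],(384,384),interpolation=2),a[:,:400]]))
E
```

```text
30.06725105879597 [400.36032045 306.70517547 249.63126026] [ 1.55065138 -0.41530882  0.14783539]
[262.5 125.3]
circle [424.7 329.5] res 1.37 342 342 (199, 66, 122, 123)
tumbler px [368.8 -16.8]
stand [[193, 124], [187, 145], [196, 164], [203, 143], [195, 124]]
```

View pics/v12.png

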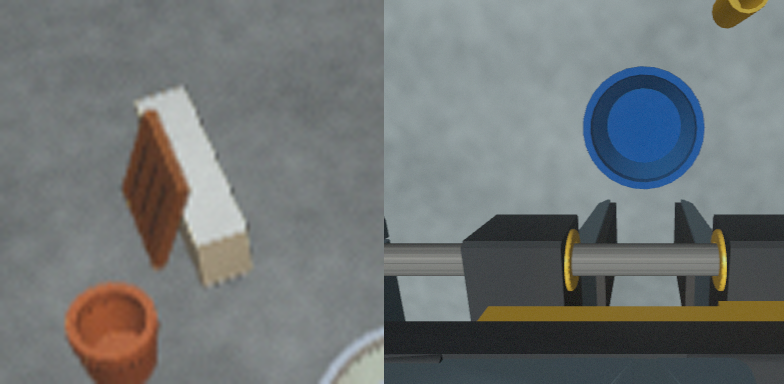

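Request:
{"method": "step_arm", "body": {"linear": [[17,31,20],[16,30,20],[0,0,50],[0,0,50],[0,0,40],[0,0,22],[0,0,8],[0,0,0]], "roll": [0,0,0,0,0,0,0,0], "grip": [30,30,30,30,30,30,30,30]}}

```text
t: 17.68
position: [464.9, 278.0, 39.7]
ee_rot: [[0.777, 0.629, -0.0], [0.629, -0.777, -0.0], [-0.0, 0.0, -1.0]]
wrist_force: [-0.6, -0.5, 0.5]
opening: 29.7
```

Run:
```python
from seg import *
o=observe();plan(464.7,280.2,33,-51);print(o["wrist_force"])
m=camera_model("wrist");a=camera("wrist");np.save("pics/w13.npy",m);cv2.imwrite("pics/w13.png",a)
b=camera("side");cv2.imwrite("pics/s13.png",b)
h=cv2.cvtColor(b,cv2.COLOR_BGR2HSV);g=((h[...,0]>100)&(h[...,0]<130)&(h[...,1]>110)).astype(np.uint8)*255
c=big(g,(170,240,270,310));print(cv2.boundingRect(c),proj("side",o["position"]),proj("side",o["position"]+[0,0,20]))
```

```text
t 17.675 q6 76.0 roll -0.0 rows 1 shift 1.2 -1.9 6.7
[-0.6232439  -0.50455989  0.46312102]
(189, 254, 56, 39) [219.8 259.9] [219.3 254. ]
```

Request:
{"method": "step_arm", "body": {"linear": [[1,-2,6],[0,0,0],[0,0,0],[0,0,0],[0,0,0],[0,0,0]], "roll": [0,0,0,0,0,0], "grip": [30,20,10,3,3,3], "grip_force": 40}}

```text
t: 18.52
position: [465.7, 280.5, 34.6]
ee_rot: [[0.777, 0.63, 0.003], [0.63, -0.777, 0.001], [0.003, 0.001, -1.0]]
wrist_force: [1.4, -3.8, 17.7]
opening: 3.3
```

Request:
{"method": "step_arm", "body": {"linear": [[0,0,-5],[0,0,-15],[0,0,0],[0,0,0]], "roll": [0,0,0,0], "grip": [3,3,3,3]}}

```text
t: 19.02
position: [464.3, 280.3, 53.7]
ee_rot: [[0.777, 0.629, 0.0], [0.629, -0.777, 0.0], [0.0, 0.0, -1.0]]
wrist_force: [-1.2, 0.3, 0.7]
opening: 2.8
```

Run:
```python
from seg import *
o=observe();print(o["opening"],o["position"],o["wrist_force"],o["moment"])
b=camera("side")
h=cv2.cvtColor(b,cv2.COLOR_BGR2HSV);g=((h[...,0]>100)&(h[...,0]<130)&(h[...,1]>110)).astype(np.uint8)*255
c=big(g,(170,230,270,310));print(cv2.boundingRect(c))
# bowl seen from wrist
m=camera_model("wrist");a=camera("wrist");cv2.imwrite("pics/w14.png",a)
# big bowl from w3-like view (w2)
a=cv2.imread("pics/w3.png");m=np.load("pics/w3.npy",allow_pickle=True).item();e=cv2.Canny(a,40,120)
ys,xs=np.nonzero(e[:200]);P=np.array([onz("wrist",u,v,62,m)[:2] for u,v in zip(xs,ys)]);x=np.array([617,48.])
for t in(10,6,4,3,3):
    Q=P[abs(np.hypot(*(P-x).T)-98)<t];s=so.least_squares(lambda q:np.hypot(*(Q-q).T)-98,x,loss='soft_l1');x=s.x
print("big",x,len(Q),np.abs(s.fun).mean())
```

```text
2.7922546163998407 [464.26431148 280.31922787  53.65389208] [-1.18816243  0.26134541  0.66030013] [-0.01590091 -0.00225412  0.01762653]
(191, 253, 56, 40)
big [613.39041432  41.71713315] 373 0.5786170567218951
```

Request:
{"method": "step_arm", "body": {"linear": [[-10,-15,-50],[-15,-25,-60],[-8,-20,-60],[0,0,-20],[0,0,0]], "roll": [0,0,0,0,0], "grip": [30,30,30,30,30]}}

```text
t: 19.75
position: [403.4, 305.8, 239.7]
ee_rot: [[0.777, 0.63, 0.002], [0.63, -0.777, 0.001], [0.003, 0.0, -1.0]]
wrist_force: [-0.4, 0.6, -0.6]
opening: 30.2
```

Run:
```python
from seg import *
m=camera_model("wrist");a=camera("wrist");cv2.imwrite("pics/w15.png",a);h=cv2.cvtColor(a,cv2.COLOR_BGR2HSV)
blue=((h[...,0]>100)&(h[...,0]<130)&(h[...,1]>110)).astype(np.uint8)*255
x=circ("wrist",a,m,blue,(0,0,512,230),66,68,(425,330))
# known-radius check of height scale
c=big(blue,(0,0,512,230))
for z in(66,50,35,20):
    P=np.array([onz("wrist",u,v,z,m)[:2] for u,v in c]);(cx,cy),r=cv2.minEnclosingCircle(P.astype(np.float32));print(z,round(cx,1),round(cy,1),round(r,1))
u=np.array([.63,-.777]);t=x+63.5*u;print(t);plan(t[0],t[1],20,-51)
```

```text
circle [420.4 326.1] res 1.37 352 352 (195, 73, 124, 125)
66 420.6 326.1 67.4
50 419.1 325.2 70.2
35 417.7 324.3 72.9
20 416.3 323.4 75.6
[460.43577225 276.78507705]
t 19.8 q6 81.0 roll 0.0 rows 1 shift 26.8 58.4 218.3
```

Request:
{"method": "step_arm", "body": {"linear": [[14,29,20],[13,29,20],[0,0,50],[0,0,50],[0,0,40],[0,0,28],[0,0,8],[0,0,2],[0,0,0]], "roll": [0,0,0,0,0,0,0,0,0], "grip": [30,30,30,30,30,30,30,30,30]}}

```text
t: 20.92
position: [460.8, 277.4, 21.2]
ee_rot: [[0.777, 0.629, 0.001], [0.629, -0.777, 0.0], [0.001, 0.0, -1.0]]
wrist_force: [-0.0, 0.3, 0.4]
opening: 30.5
```

Run:
```python
from seg import *
plan(460.4,276.8,20,-51);print(observe()["wrist_force"])
```

```text
t 20.925 q6 76.0 roll 0.0 rows 1 shift -0.7 0.2 1.2
[-0.00213642  0.25510823  0.41287786]
```

Request:
{"method": "step_arm", "body": {"linear": [[0,0,1],[0,0,0],[0,0,0],[0,0,0],[0,0,0]], "roll": [0,0,0,0,0], "grip": [20,12,5,3,3], "grip_force": 40}}

```text
t: 21.55
position: [460.7, 277.3, 19.9]
ee_rot: [[0.777, 0.629, 0.001], [0.629, -0.777, 0.0], [0.001, 0.0, -1.0]]
wrist_force: [-0.4, -0.6, 5.5]
opening: 8.5
```

Request:
{"method": "step_arm", "body": {"linear": [[0,0,-5],[0,0,-15],[0,0,0],[0,0,0]], "roll": [0,0,0,0], "grip": [3,3,3,3]}}

```text
t: 22.05
position: [460.5, 277.2, 39.7]
ee_rot: [[0.777, 0.629, 0.0], [0.629, -0.777, 0.0], [0.0, 0.0, -1.0]]
wrist_force: [-0.3, -0.8, -2.0]
opening: 7.9
```

Run:
```python
from seg import *
o=observe();print(o["opening"],o["position"],o["wrist_force"],o["moment"])
b=camera("side");cv2.imwrite("pics/s16.png",b)
h=cv2.cvtColor(b,cv2.COLOR_BGR2HSV);g=((h[...,0]>100)&(h[...,0]<130)&(h[...,1]>110)).astype(np.uint8)*255
c=big(g,(170,220,280,310));print(cv2.boundingRect(c))
```

```text
7.93718398233295 [460.46909991 277.24362666  39.72225917] [-0.30116239 -0.8016477  -1.95294637] [-0.05524329 -0.11059823 -0.03637846]
(191, 249, 57, 38)
```

Request:
{"method": "step_arm", "body": {"linear": [[0,0,-30],[0,0,-50],[0,0,-50],[0,0,-20],[0,0,0]], "roll": [0,0,0,0,0], "grip": [3,3,3,3,3]}}

```text
t: 22.72
position: [461.0, 277.6, 190.5]
ee_rot: [[0.777, 0.629, 0.002], [0.629, -0.777, 0.001], [0.002, 0.001, -1.0]]
wrist_force: [0.6, -0.3, -2.4]
opening: 8.3
```

Run:
```python
from seg import *
o=observe();print(o["opening"],o["position"],o["wrist_force"])
for n,b in(("scene",(225,165,310,245)),("side",(195,170,280,230))):
    a=camera(n);cv2.imwrite(f"pics/{n}17.png",a);e=cv2.Canny(a,40,120)
    ys,xs=np.nonzero(e);k=(xs>b[0])&(xs<b[2])&(ys>b[1])&(ys<b[3]);P=np.array([onz(n,u,v,62)[:2] for u,v in zip(xs[k],ys[k])])
    for r in(98,89):
      x=np.array([615,45.])
      for t in(14,8,5,3,3):
        Q=P[abs(np.hypot(*(P-x).T)-r)<t];s=so.least_squares(lambda q:np.hypot(*(Q-q).T)-r,x,loss='soft_l1');x=s.x
      print(n,r,x.round(1),len(Q),np.abs(s.fun).mean().round(2))
a=cv2.imread("pics/w3.png");m=np.load("pics/w3.npy",allow_pickle=True).item();e=cv2.Canny(a,40,120)
ys,xs=np.nonzero(e[:235]);P=np.array([onz("wrist",u,v,62,m)[:2] for u,v in zip(xs,ys)])
for r in(98,89):
  for x in((613,42),(619,50)):
    x=np.array(x,float)
    for t in(6,4,3,2,2):
        Q=P[abs(np.hypot(*(P-x).T)-r)<t];s=so.least_squares(lambda q:np.hypot(*(Q-q).T)-r,x,loss='soft_l1');x=s.x
    print("w3",r,x.round(1),len(Q),np.abs(s.fun).mean().round(2))
```

```text
8.278328541335632 [461.04079227 277.5607091  190.46883897] [ 0.59049122 -0.34401991 -2.43246132]
scene 98 [613.3  43.4] 194 1.12
scene 89 [623.3  45.5] 131 1.4
side 98 [612.2  42.4] 98 1.13
side 89 [610.3  44.4] 65 1.32
w3 98 [613.3  41.8] 404 0.6
w3 98 [618.5  51.3] 136 0.77
w3 89 [613.5  43. ] 413 0.47
w3 89 [618.5  50.1] 265 0.76
```

Request:
{"method": "step_arm", "body": {"linear": [[-5,50,0],[-5,58,0],[-5,58,0],[-5,58,0],[-5,58,0],[-5,56,0],[0,0,30],[0,0,30],[0,0,0]], "roll": [0,0,0,0,0,0,0,0,0], "grip": [3,3,3,3,3,3,3,3,3]}}

```text
t: 23.95
position: [647.4, -4.2, 125.8]
ee_rot: [[0.777, 0.629, -0.007], [0.629, -0.777, 0.001], [-0.005, -0.005, -1.0]]
wrist_force: [0.0, -0.1, -0.9]
opening: 8.5
```

Run:
```python
from seg import *
plan(650.5,-3.7,32,-51);print(observe()["wrist_force"])
```

```text
t 23.95 q6 45.0 roll -0.0 rows 1 shift 2.7 1.5 93.8
[ 0.01315154 -0.11258875 -0.87768263]
```

Request:
{"method": "step_arm", "body": {"linear": [[2,1,20],[0,0,25],[0,0,25],[0,0,15],[0,0,8],[0,0,0],[0,0,0]], "roll": [0,0,0,0,0,0,0], "grip": [3,3,3,3,3,3,3]}}

```text
t: 24.82
position: [652.6, -3.9, 37.4]
ee_rot: [[0.777, 0.629, 0.001], [0.629, -0.777, -0.0], [0.001, 0.001, -1.0]]
wrist_force: [0.5, 1.1, -2.3]
opening: 8.1
```

Request:
{"method": "step_arm", "body": {"linear": [[0,0,3],[0,0,0]], "roll": [0,0], "grip": [3,3]}}

```text
t: 25.08
position: [652.0, -3.8, 33.6]
ee_rot: [[0.777, 0.629, 0.0], [0.629, -0.777, 0.0], [0.0, 0.0, -1.0]]
wrist_force: [1.5, -1.1, -2.4]
opening: 8.2
```

Request:
{"method": "step_arm", "body": {"linear": [[0,0,2],[0,0,0]], "roll": [0,0], "grip": [3,3]}}

```text
t: 25.32
position: [651.9, -3.8, 31.4]
ee_rot: [[0.777, 0.629, -0.0], [0.629, -0.777, 0.0], [-0.0, -0.0, -1.0]]
wrist_force: [0.4, -1.0, -2.1]
opening: 8.3
```

Request:
{"method": "step_arm", "body": {"linear": [[0,0,3],[0,0,0]], "roll": [0,0], "grip": [3,3]}}

```text
t: 25.58
position: [651.8, -3.8, 28.2]
ee_rot: [[0.777, 0.629, -0.001], [0.629, -0.777, 0.0], [-0.0, -0.0, -1.0]]
wrist_force: [-0.2, -0.3, -1.8]
opening: 8.3
```

Request:
{"method": "step_arm", "body": {"linear": [[0,0,2],[0,0,0]], "roll": [0,0], "grip": [3,3]}}

```text
t: 25.82
position: [652.0, -3.8, 26.4]
ee_rot: [[0.777, 0.629, -0.0], [0.629, -0.777, 0.0], [-0.0, -0.0, -1.0]]
wrist_force: [0.1, 1.5, -1.4]
opening: 8.5
```

Request:
{"method": "step_arm", "body": {"linear": [[0,0,1],[0,0,0.5],[0,0,0],[0,0,0],[0,0,0],[0,0,0]], "roll": [0,0,0,0,0,0], "grip": [3,3,3,12,18,20]}}

```text
t: 26.58
position: [652.0, -3.8, 25.0]
ee_rot: [[0.777, 0.629, -0.0], [0.629, -0.777, 0.0], [-0.0, -0.0, -1.0]]
wrist_force: [-0.3, -0.3, 1.1]
opening: 20.0
```

Request:
{"method": "step_arm", "body": {"linear": [[0,0,-10],[0,0,-40],[0,0,-60],[0,0,-60],[0,0,-50],[0,0,0]], "roll": [0,0,0,0,0,0], "grip": [20,20,20,20,30,30]}}

```text
t: 27.32
position: [654.1, -4.0, 250.3]
ee_rot: [[0.777, 0.629, 0.008], [0.629, -0.777, -0.001], [0.006, 0.006, -1.0]]
wrist_force: [0.2, -0.4, -1.3]
opening: 29.8
```

Run:
```python
from seg import *
n="scene"
a=camera(n);cv2.imwrite("pics/scene18.png",a);h=cv2.cvtColor(a,cv2.COLOR_BGR2HSV)
g=((h[...,0]>100)&(h[...,0]<130)&(h[...,1]>110)).astype(np.uint8)*255
circ(n,a,None,g,(220,150,320,245),72,68,(611,45))
c=((h[...,1]>110)&(h[...,0]<20)).astype(np.uint8)*255;print("pot");circ(n,a,None,c,(165,160,205,205),70,40,(606,-246),5)
# pot view: camera over pot
plan(560,-270,250,-51);print(observe()["opening"])
```

```text
circle [617.6  47. ] res 1.6 105 111 (246, 185, 42, 38)
pot
circle [ 612.7 -244. ] res 1.07 43 73 (172, 169, 24, 27)
t 27.375 q6 45.0 roll 0.0 rows 1 shift -239.7 148.4 -2.5
30.033810036149642
```

Request:
{"method": "step_arm", "body": {"linear": [[-48,30,0],[-48,30,0],[-48,30,0],[-48,30,0],[-48,28,0],[0,0,0]], "roll": [0,0,0,0,0,0], "grip": [30,30,30,30,30,30]}}

```text
t: 28.12
position: [556.7, -272.9, 243.8]
ee_rot: [[0.78, 0.626, -0.002], [0.626, -0.78, 0.0], [-0.001, -0.002, -1.0]]
wrist_force: [-0.2, -0.1, -0.2]
opening: 29.8
```

Run:
```python
from seg import *
m=camera_model("wrist");a=camera("wrist");cv2.imwrite("pics/w19.png",a);np.save("pics/w19.npy",m);h=cv2.cvtColor(a,cv2.COLOR_BGR2HSV)
c=((h[...,1]>110)&(h[...,0]<20)).astype(np.uint8)*255;print(proj("wrist",(606,-246,70),m))
u0,v0=proj("wrist",(606,-246,70),m).astype(int)
x=circ("wrist",a,m,c,(u0-60,max(0,v0-60),u0+60,min(232,v0+60)),70,40,(606,-246),6)
u=np.array([.629,-.777])
for s in(1,-1):
    t=x+s*35.5*u;print(t);plan(t[0],t[1],28,-51)
```

```text
[271.1 109.7]
circle [ 606.  -247.9] res 1.47 212 212 (236, 72, 74, 76)
[ 628.34490512 -275.5086437 ]
t 28.175 q6 20.0 roll -0.003 rows 1 shift 52.3 48.1 215.9
[ 583.68590512 -220.3416437 ]
t 28.175 q6 20.0 roll -0.003 rows 1 shift 52.3 -22.9 215.9
```

Request:
{"method": "step_arm", "body": {"linear": [[26,24,20],[26,24,20],[0,0,50],[0,0,50],[0,0,40],[0,0,28],[0,0,8],[0,0,3],[0,0,0]], "roll": [0,0,0,0,0,0,0,0,0], "grip": [30,30,30,30,30,30,30,30,30]}}

```text
t: 29.3
position: [629.9, -274.4, 27.0]
ee_rot: [[0.777, 0.63, 0.001], [0.63, -0.777, -0.001], [0.001, 0.001, -1.0]]
wrist_force: [0.2, 0.3, -0.2]
opening: 30.3
```

Run:
```python
from seg import *
plan(628.3,-275.5,25,-51);print(observe()["wrist_force"])
```

```text
t 29.3 q6 22.0 roll 0.0 rows 1 shift -2.0 -0.2 2.0
[ 0.22819424  0.33153249 -0.21497169]
```

Request:
{"method": "step_arm", "body": {"linear": [[-1.5,0,2],[0,0,0],[0,0,0],[0,0,0],[0,0,0]], "roll": [0,0,0,0,0], "grip": [25,15,8,3,3], "grip_force": 35}}

```text
t: 29.92
position: [628.3, -275.7, 24.4]
ee_rot: [[0.777, 0.629, 0.0], [0.629, -0.777, -0.0], [0.0, 0.001, -1.0]]
wrist_force: [-0.9, -0.7, 5.1]
opening: 11.8
```

Request:
{"method": "step_arm", "body": {"linear": [[0,0,-5],[0,0,-15],[0,0,-40],[0,0,-50],[0,0,-55],[0,0,0]], "roll": [0,0,0,0,0,0], "grip": [3,3,3,3,3,3]}}

```text
t: 30.68
position: [630.5, -276.5, 195.1]
ee_rot: [[0.777, 0.629, 0.008], [0.629, -0.777, -0.004], [0.003, 0.008, -1.0]]
wrist_force: [0.5, 0.0, -1.9]
opening: 11.6
```

Run:
```python
from seg import *
o=observe();print(o["opening"],o["position"],o["wrist_force"],o["moment"])
u=np.array([.629,-.777])
# mid bowl: fits in scene and side
for n,b in(("scene",(240,180,295,230)),("side",(195,165,280,230))):
    a=camera(n);cv2.imwrite(f"pics/{n}20.png",a);h=cv2.cvtColor(a,cv2.COLOR_BGR2HSV)
    g=((h[...,0]>100)&(h[...,0]<130)&(h[...,1]>110)).astype(np.uint8)*255;circ(n,a,None,g,b,72,68,(612,45))
t=np.array([613,45])-2*u+(35.5-4)*u;print(t);plan(t[0],t[1],190,-51)
```

```text
11.63794345561273 [ 630.47442006 -276.50583555  195.09465714] [ 0.50055599  0.02955228 -1.90707441] [-0.09345996 -0.0554642  -0.02123783]
circle [617.5  47.1] res 1.49 103 112 (246, 185, 41, 38)
circle [606.6  42.5] res 1.68 27 27 (215, 185, 5, 14)
[631.5555  22.0785]
t 30.775 q6 22.0 roll 0.0 rows 1 shift 189.8 -229.1 0.0
```

Request:
{"method": "step_arm", "body": {"linear": [[34,-40,0],[38,-46,0],[38,-46,0],[38,-46,0],[38,-46,0],[3,-6,30],[0,0,20],[0,0,0]], "roll": [0,0,0,0,0,0,0,0], "grip": [3,3,3,3,3,3,3,3]}}

```text
t: 31.78
position: [628.3, 22.6, 136.7]
ee_rot: [[0.777, 0.63, -0.005], [0.63, -0.777, 0.0], [-0.004, -0.003, -1.0]]
wrist_force: [-0.5, -0.6, 0.2]
opening: 11.6
```

Run:
```python
from seg import *
plan(630.6,22.6,44,-51);print(observe()["wrist_force"])
```

```text
t 31.775 q6 48.0 roll 0.0 rows 1 shift 1.8 1.4 92.7
[-0.5217309  -0.55302986  0.23878487]
```

Request:
{"method": "step_arm", "body": {"linear": [[0,0,20],[0,0,25],[0,0,25],[0,0,16],[0,0,6],[0,0,0],[0,0,0]], "roll": [0,0,0,0,0,0,0], "grip": [3,3,3,3,3,3,3]}}

```text
t: 32.65
position: [630.8, 22.3, 47.9]
ee_rot: [[0.777, 0.629, 0.001], [0.629, -0.777, -0.0], [0.001, 0.001, -1.0]]
wrist_force: [-0.2, 0.0, -1.5]
opening: 11.8
```

Request:
{"method": "step_arm", "body": {"linear": [[0,0,3],[0,0,0]], "roll": [0,0], "grip": [3,3]}}

```text
t: 32.9
position: [630.2, 22.3, 44.1]
ee_rot: [[0.777, 0.629, 0.0], [0.629, -0.777, 0.0], [0.0, 0.0, -1.0]]
wrist_force: [-0.6, 0.2, -1.3]
opening: 11.8
```

Request:
{"method": "step_arm", "body": {"linear": [[0,0,2],[0,0,0]], "roll": [0,0], "grip": [3,3]}}

```text
t: 33.15
position: [630.1, 22.3, 41.9]
ee_rot: [[0.777, 0.629, -0.0], [0.629, -0.777, 0.0], [-0.0, -0.0, -1.0]]
wrist_force: [0.4, 0.3, -0.8]
opening: 11.8
```

Request:
{"method": "step_arm", "body": {"linear": [[0,0,3],[0,0,0],[0,0,0]], "roll": [0,0,0], "grip": [3,3,3]}}

```text
t: 33.52
position: [630.2, 22.3, 39.0]
ee_rot: [[0.777, 0.629, -0.0], [0.629, -0.777, 0.0], [-0.0, -0.0, -1.0]]
wrist_force: [0.2, -0.5, -0.8]
opening: 11.5
```

Request:
{"method": "step_arm", "body": {"linear": [[0,0,2],[0,0,0],[0,0,0]], "roll": [0,0,0], "grip": [3,3,3]}}

```text
t: 33.9
position: [630.3, 22.3, 37.1]
ee_rot: [[0.777, 0.629, 0.0], [0.629, -0.777, 0.0], [0.0, -0.0, -1.0]]
wrist_force: [0.2, -0.2, -0.8]
opening: 11.7
```

Request:
{"method": "step_arm", "body": {"linear": [[0,0,1],[0,0,0.5],[0,0,0],[0,0,0],[0,0,0],[0,0,0]], "roll": [0,0,0,0,0,0], "grip": [3,3,3,14,18,19]}}

```text
t: 34.65
position: [630.2, 22.3, 35.5]
ee_rot: [[0.777, 0.629, -0.0], [0.629, -0.777, 0.0], [-0.0, -0.0, -1.0]]
wrist_force: [-0.2, -0.3, 0.6]
opening: 19.1
```

Request:
{"method": "step_arm", "body": {"linear": [[0,0,-10],[0,0,-40],[0,0,-60],[0,0,-60],[0,0,-45],[0,0,0]], "roll": [0,0,0,0,0,0], "grip": [19,19,19,19,40,60]}}

```text
t: 35.4
position: [632.1, 22.2, 255.3]
ee_rot: [[0.777, 0.629, 0.007], [0.629, -0.777, -0.0], [0.006, 0.005, -1.0]]
wrist_force: [0.3, -0.3, -0.9]
opening: 35.9
```

Run:
```python
from seg import *
a=camera("scene");cv2.imwrite("pics/scene21.png",a);h=cv2.cvtColor(a,cv2.COLOR_BGR2HSV)
c=((h[...,1]>110)&(h[...,0]<20)).astype(np.uint8)*255;circ("scene",a,None,c,(245,180,292,222),82,40,(609,50),6)
plan(545,300,250,-51);print(observe()["opening"])
```

```text
circle [614.3  50.7] res 1.16 44 74 (256, 190, 24, 28)
t 35.45 q6 48.0 roll 0.0 rows 1 shift 108.0 -269.9 2.6
40.01852179671003
```

Request:
{"method": "step_arm", "body": {"linear": [[21,-53,0],[22,-54,0],[22,-54,0],[22,-54,0],[21,-54,0],[0,0,0]], "roll": [0,0,0,0,0,0], "grip": [70,70,70,70,70,70]}}

```text
t: 36.2
position: [542.6, 302.5, 249.2]
ee_rot: [[0.774, 0.633, -0.002], [0.633, -0.774, -0.0], [-0.002, -0.001, -1.0]]
wrist_force: [0.1, -0.6, -0.7]
opening: 70.1
```

Run:
```python
from seg import *
m=camera_model("wrist");a=camera("wrist");cv2.imwrite("pics/w22.png",a);np.save("pics/w22.npy",m);h=cv2.cvtColor(a,cv2.COLOR_BGR2HSV)
c=((h[...,1]>110)&(h[...,0]<32)).astype(np.uint8)*255;u0,v0=proj("wrist",(595,337,90),m).astype(int);print(u0,v0)
k=big(c,(max(0,u0-70),max(0,v0-70),u0+70,min(232,v0+70)));print(cv2.boundingRect(k),cv2.contourArea(k),cv2.minAreaRect(k))
print("base/centroid",onz("wrist",*k.mean(0),45,m))
x=circ("wrist",a,m,c,(max(0,u0-70),max(0,v0-70),u0+70,min(232,v0+70)),90,22,onz("wrist",*k.mean(0),60,m)[:2],4)
g=((h[...,0]>45)&(h[...,0]<80)&(h[...,1]>110)).astype(np.uint8)*255
print("tiffin",proj("wrist",(553,515,180),m))
```

```text
268 103
(246, 83, 42, 43) 1336.0 ((266.5, 104.0), (42.0, 41.0), 90.0)
base/centroid [592.8 336.2  45. ]
circle [593.  336.9] res 1.26 120 120 (246, 83, 42, 43)
tiffin [ 38.6 -11.5]
```

View pics/w22.png

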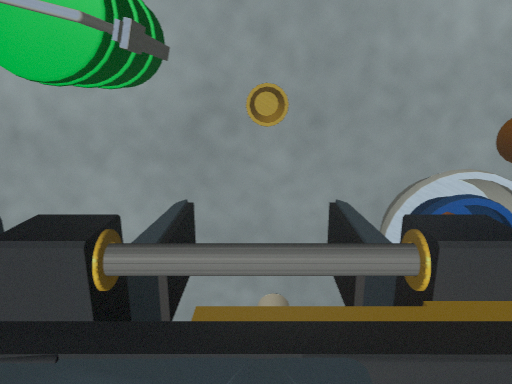

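Run:
```python
from seg import *
plan(593,337,40,-51)
```

```text
t 36.25 q6 74.0 roll 0.003 rows 1 shift 61.4 2.8 209.3
```

Request:
{"method": "step_arm", "body": {"linear": [[30,1,10],[30,1,20],[0,0,50],[0,0,50],[0,0,40],[0,0,27],[0,0,10],[0,0,0]], "roll": [0,0,0,0,0,0,0,0], "grip": [70,70,70,70,70,70,70,70]}}

```text
t: 37.25
position: [592.8, 334.7, 43.3]
ee_rot: [[0.778, 0.629, -0.001], [0.629, -0.778, -0.0], [-0.001, -0.0, -1.0]]
wrist_force: [0.2, -0.2, 0.0]
opening: 70.0
```

Run:
```python
from seg import *
plan(593,337,39,-51);print(observe()["wrist_force"])
```

```text
t 37.25 q6 75.0 roll -0.001 rows 1 shift 1.6 -1.7 4.3
[ 0.1597969  -0.18121557  0.01659191]
```

Request:
{"method": "step_arm", "body": {"linear": [[1,-1.5,3],[0,0,0],[0,0,0],[0,0,0],[0,0,0],[0,0,0],[0,0,0]], "roll": [0,0,0,0,0,0,0], "grip": [62,55,50,46,42,38,36], "grip_force": 20}}

```text
t: 38.12
position: [592.7, 337.3, 40.7]
ee_rot: [[0.777, 0.629, 0.0], [0.629, -0.777, 0.0], [0.0, 0.0, -1.0]]
wrist_force: [0.5, -0.9, 2.4]
opening: 42.5
```

Request:
{"method": "step_arm", "body": {"linear": [[0,0,-5],[0,0,-15],[0,0,-40],[0,0,-50],[0,0,-60],[0,0,0]], "roll": [0,0,0,0,0,0], "grip": [36,36,36,36,36,36]}}

```text
t: 38.88
position: [595.0, 338.5, 217.1]
ee_rot: [[0.777, 0.629, 0.009], [0.629, -0.777, 0.004], [0.009, 0.002, -1.0]]
wrist_force: [0.1, -0.1, -1.1]
opening: 42.1
```

Run:
```python
from seg import *
print(observe()["wrist_force"],observe()["opening"]);plan(608,49.5,200,-51)
a=camera("side");cv2.imwrite("pics/s23.png",a)
```

```text
[ 0.12726208 -0.14729742 -1.08827371] 42.09595849616536
t 38.875 q6 76.0 roll 0.0 rows 1 shift -171.8 232.8 17.1
```

Request:
{"method": "step_arm", "body": {"linear": [[-28,40,0],[-34,46,0],[-34,46,0],[-34,46,0],[-30,40,0],[-11,14,10],[0,0,10],[0,0,0]], "roll": [0,0,0,0,0,0,0,0], "grip": [36,36,36,36,36,36,36,36]}}

```text
t: 39.92
position: [604.8, 50.5, 189.1]
ee_rot: [[0.777, 0.63, -0.003], [0.63, -0.777, 0.0], [-0.002, -0.002, -1.0]]
wrist_force: [0.6, 1.5, -1.1]
opening: 42.4
```

Request:
{"method": "step_arm", "body": {"linear": [[0,0,25],[0,0,25],[0,0,20],[0,0,0],[0,0,0]], "roll": [0,0,0,0,0], "grip": [36,36,36,36,36]}}

```text
t: 40.55
position: [606.2, 50.2, 121.4]
ee_rot: [[0.776, 0.63, 0.001], [0.63, -0.776, 0.0], [0.001, 0.001, -1.0]]
wrist_force: [1.5, -0.2, -0.0]
opening: 42.6
```

Run:
```python
from seg import *
print(observe()["wrist_force"],observe()["opening"]);plan(608,49.5,66,-51)
a=camera("scene");cv2.imwrite("pics/scene24.png",a);h=cv2.cvtColor(a,cv2.COLOR_BGR2HSV)
print([tuple(h[v,u]) for u,v in[(356,230),(185,185)]])
```

```text
[ 1.47690181 -0.19508931 -0.04727965] 42.603900553055006
t 40.55 q6 50.0 roll 0.001 rows 1 shift 1.0 1.7 55.4
[(np.uint8(90), np.uint8(10), np.uint8(126)), (np.uint8(94), np.uint8(15), np.uint8(121))]
```

Request:
{"method": "step_arm", "body": {"linear": [[1,1,15],[0,0,20],[0,0,14],[0,0,4],[0,0,0],[0,0,0]], "roll": [0,0,0,0,0,0], "grip": [36,36,36,36,36,36]}}

```text
t: 41.35
position: [607.6, 49.2, 68.1]
ee_rot: [[0.777, 0.629, 0.001], [0.629, -0.777, 0.0], [0.001, 0.001, -1.0]]
wrist_force: [0.2, -0.2, -0.8]
opening: 42.5
```

Request:
{"method": "step_arm", "body": {"linear": [[0,0,3],[0,0,0],[0,0,0]], "roll": [0,0,0], "grip": [36,36,36]}}

```text
t: 41.72
position: [607.2, 49.3, 64.6]
ee_rot: [[0.777, 0.629, 0.0], [0.629, -0.777, 0.0], [0.0, 0.0, -1.0]]
wrist_force: [0.3, -0.1, -1.0]
opening: 42.6
```

Request:
{"method": "step_arm", "body": {"linear": [[0,0,3],[0,0,0],[0,0,0]], "roll": [0,0,0], "grip": [36,36,36]}}

```text
t: 42.1
position: [607.1, 49.2, 61.5]
ee_rot: [[0.777, 0.629, -0.0], [0.629, -0.777, -0.0], [-0.0, -0.0, -1.0]]
wrist_force: [-0.0, -0.8, 0.2]
opening: 42.4
```

Request:
{"method": "step_arm", "body": {"linear": [[0,0,2],[0,0,0],[0,0,0]], "roll": [0,0,0], "grip": [36,36,36]}}

```text
t: 42.48
position: [607.1, 49.3, 59.5]
ee_rot: [[0.777, 0.629, -0.0], [0.629, -0.777, -0.0], [-0.0, -0.0, -1.0]]
wrist_force: [0.9, -0.3, 0.3]
opening: 42.1
```

Request:
{"method": "step_arm", "body": {"linear": [[0,0,1],[0,0,0],[0,0,0]], "roll": [0,0,0], "grip": [36,36,36]}}

```text
t: 42.85
position: [607.3, 49.2, 58.7]
ee_rot: [[0.777, 0.629, 0.0], [0.629, -0.777, 0.0], [0.0, 0.0, -1.0]]
wrist_force: [1.3, -0.5, 1.8]
opening: 42.2
```

Contact. Release, lift, and check numerically.

Request:
{"method": "step_arm", "body": {"linear": [[0,0,0],[0,0,0],[0,0,0],[0,0,-10],[0,0,-40],[0,0,-60],[0,0,-60],[0,0,-20],[0,0,0]], "roll": [0,0,0,0,0,0,0,0,0], "grip": [48,56,60,60,60,60,60,60,60]}}

```text
t: 43.98
position: [607.9, 49.3, 250.8]
ee_rot: [[0.777, 0.629, 0.004], [0.629, -0.777, -0.0], [0.003, 0.002, -1.0]]
wrist_force: [-0.2, -0.1, -0.5]
opening: 60.1
```

Request:
{"method": "step_arm", "body": {"linear": [[-50,0,0],[-50,0,0],[-20,0,0],[0,0,0]], "roll": [0,0,0,0], "grip": [60,60,60,60]}}

```text
t: 44.48
position: [513.1, -26.7, 248.1]
ee_rot: [[0.778, 0.628, -0.001], [0.628, -0.778, 0.0], [-0.001, -0.001, -1.0]]
wrist_force: [0.2, -0.4, 0.3]
opening: 59.9
```

Run:
```python
from seg import *
A={n:camera(n) for n in("scene","side")}
col=dict(blue=((100,110,0),(130,255,255)),brass=((16,110,0),(32,255,255)),copper=((0,110,0),(14,255,255)))
for n,a in A.items():
    cv2.imwrite(f"pics/{n}25.png",a);h=cv2.cvtColor(a,cv2.COLOR_BGR2HSV);b=(240,165,295,230) if n=="scene" else (195,160,280,230)
    for k,(lo,hi) in col.items():
        g=cv2.inRange(h,np.array(lo),np.array(hi));c=big(g,b);print(n,k,cv2.boundingRect(c),cv2.contourArea(c),h[tuple(c[len(c)//2][::-1])])
    # expected silhouettes
    for k,(z0,z1,r0,r1,cx,cy) in dict(tumbler=(18,108,19,22,607.2,49.3),pot=(12,82,32,40,608,50),mid=(6,72,50,68,612,45.5)).items():
        P=np.array([proj(n,(cx+r*np.cos(t),cy+r*np.sin(t),z)) for z,r in((z0,r0),(z1,r1)) for t in np.linspace(0,6.28,40)]);print("  expect",k,P.min(0),P.max(0)-P.min(0))
    b0=cv2.imread(f"pics/{n}.png")
# bystanders: scene boxes difference start vs now
s0=cv2.imread("pics/scene.png");d=cv2.absdiff(s0,A["scene"]).max(2)
for k,b in dict(tiffin=(390,185,450,250),jar=(240,236,272,270),bottle=(115,115,150,165),salt=(300,143,328,173)).items():
    x0,y0,x1,y1=b;print(k,(d[y0:y1,x0:x1]>40).sum())
h=cv2.cvtColor(A["scene"],cv2.COLOR_BGR2HSV);c=big(((h[...,1]>90)&(h[...,0]<20)).astype(np.uint8)*255,(180,95,225,167));print("stand",cv2.approxPolyDP(c,1.5,True)[:,0].tolist())
```

```text
scene blue (246, 185, 41, 38) 1155.5 [111 124  78]
scene brass (262, 190, 13, 18) 173.5 [ 17 166 120]
scene copper (256, 191, 24, 27) 268.0 [  9 148 167]
  expect tumbler [261.3 188.8] [13.8 24.6]
  expect pot [255.8 188.5] [24.8 29.5]
  expect mid [245.5 183.5] [42.  40.8]
side blue (216, 185, 4, 13) 9.5 [110 113  99]
side brass (236, 179, 7, 7) 21.0 [ 18 113 126]
side copper (195, 168, 14, 30) 323.5 [ 13 149  77]
  expect tumbler [228.5 177.5] [14.6 31.6]
  expect pot [222.7 181.5] [26.2 31.7]
  expect mid [213.8 178.6] [44.2 38.5]
tiffin 0
jar 0
bottle 0
salt 0
stand [[193, 124], [187, 145], [196, 164], [203, 143], [195, 124]]
```

```bash
python3 -c "
from workcell import *
print(hand_in())"
```

```text
the job is handed in; nothing more can be done
None
```

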